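Close and lock the pressure cooker's lid

ROBOT

A 6-joint arm with a two-finger parallel gripper is mounted at the origin on a cart in front of the work surface, level with it; the furniture and walls round the work are solid. World frame = base frame: x ahead of the robot, y to its left, z up, the work surface at z = 0. Lengths are in m, angles in degrees, forces in N, time in s.
With the tool pointing down it reaches from about 0.35 to 0.875 m from the base axis. Payload 4.2 kg.
Tool frame: the origin (TCP) lies midway between the tips of the shut fingers; the grasp point (between the pads) lies 19 mm behind it; z points along the fingers, y is the line along which they close (so a half turn about z gives the same grasp; the last joint's range is limited). The gripper opens to 87 mm and grips with 3 to 60 N. Pads are 19 mm wide; open, the fingers measure 117 mm over their backs; the gripper's body (75 mm by 190 mm) begins 51 mm behind the grasp point.
Start: joints at [90.333, 22.042, 0.453, 0, -68.411, -14.817], TCP at [0.156, 0.605, 0.223] pointing down, gripper open.
Joint ranges: [-179.83, 179.83], [-69.29, 118.12], [-61.27, 80.66], [-181.25, 117.63], [-171.15, -9.14], [-177.46, 177.46]. Speed limits (degrees/s): [159.86, 159.86, 180, 180, 180, 180].

INTERFACE

Orientations are given as a 3x3 rotation matrix whose columns are the frame's x, y, z axes.
In Python, from station import * gives the robot as it stands. The module is installed in compiled form; this text tells all that it offers.
- The arm moves only by the tool servo_tool, never from a script. Its argument "deltas" is a list of rows, each an object of numbers: "tx", "ty", "tz": the shift along the tool's x, y, z in mm; "ax", "ay", "az": the turn, a rotation vector about the tool's x, y, z in rad; "claw": the finger opening in mm, from 0 to 87. In form: [{"tx": .., "ty": .., "tz": .., "ax": .., "ay": .., "az": .., "claw": ..}, ...]. A call has 1 to 12 rows; each row is the pose to reach, as a shift and turn from the pose commanded when the call began, along the tool's axes at that moment; what a row does not reach only later rows make up. A row lasts 1/12 s, in which the tool goes at most 41.7 mm and 7.16 degrees, less where a joint would pass 70% of its speed; a pose out of reach is approached as far as the arm can. A call with a gripper value outside its range is refused whole. The fingers move at their own pace and stop on an object; the grip force is fixed at half the most. Time passes only in rows, so rows that repeat a pose let the fingers close. It gives the time, the measured TCP pose, the force, the opening and the grip force at its end, in the units of the state.
- sense(): the state, without advancing time (a new reading comes with each control period).
- capture(name): name is "scene" or "top" or "wrist"; returns the picture (420x560x3 uint8, blue, green, red); there is no depth.
- calibration(name): a dict with "fx", "fy", "cx", "cy" (pixels), "cam_to_world" (4x4, takes a point from camera to world coordinates); the wrist camera has in their place "hand_eye" (4x4, takes a point from camera to tool coordinates, whose origin is the TCP and whose axes are the flange's). Camera axes: x right, y down, z forward; pixel columns grow to the right and rows downward; lengths in m; the calibration is good to about 2 mm. A picture is of the moment at which its call begins: read the wrist's pose just before it. calibration takes no time and is no camera call.
- finish_job(): hands the job in; it is judged then, once.
Trained networks look in the newest picture that a camera, given by its name, has taken for a name from the list of things; names that differ only in an ending like _2 or _b are one class to them, and where a whole thing is asked for, a point or a joint stands for the part that bears it (a point fixed in the world has none). Each returns a list of dicts, best first, with "confidence" (0 to 1); they miss things now and then, are a little off and sometimes report something else, mostly with a low value. They report only what shows in the picture. A call takes as long as a camera call.
- recognise(label, camera): "xyz" ([x, y, z] in m, in the coordinates of the camera as it stood for that picture, good to about 4 mm: the middle of the surface that is visible of it).
- trace(label, camera): "mask" (420x560 bool, what is visible of it).
The state is a dict: "time_s": time; "joints": joint angles; "joint_velocities": joint speeds; "effort": joint torques, N m; "tcp_pos": TCP position; "ee_rot": TCP orientation; "wrist_force": force on the tool from outside, world axes, zero at the start; "moment": the same for the moment, N m; "gripper_width": opening from 0.0 (shut) to 1.0 (fully open); "gripper_force": force on a finger pad.
Only numpy, scipy, OpenCV 4.12 (cv2) and the standard library are available. Lean on these libraries where they do the work, as an engineer would, in place of code of your own. Each camera call takes 0.05 s, during which the arm holds its last target. There are 200 camera calls.

TASK

Get the pressure cooker ready for cooking: push the lid's handle round until it stops right above the pot's own long handle, then hold the red safety catch down while you push the grey lock slide towards the pot, fully home, so that the catch springs up again and locks it. Only push and press: do not grip the lid's handle, and leave the cooker standing where it is and the other things on the surface undisturbed.

Things in the scene. Friction and masses are not known exactly. Their poses are not given: they have to be found in the camera images.
- cooker: steel pressure cooker, 216 mm across, loose on the cooktop with its contents (about 6 kg, friction 0.6). Origin: centre of its underside, on the lid's turning axis; +x along the pot's own long black handle (36 mm wide, 128 to 278 mm off the axis, top 114.5 mm above the cooktop), z up. Highest point: the valve on the lid's middle, 187 mm up.
- lid (a joint): turn of the lid, rad: 0 = closed at its stop, its handle (along the cooker's +x) above the pot's; grows to 0.6 as the handle turns clockwise seen from above, about the cooker's axis. 0.25 N m of friction, stays where left. Only when closed (within about 0.02) can the slide's bolt, hidden under the handle, enter its keeper on the pot: else the slide stops at 0.012.
- lid_push_point (a point): point on the side of the lid's black handle that is pushed to close the lid (counter-clockwise from above): 240 mm from the cooker's axis, 22 mm beside the handle's centre line, 140.5 mm above the cooktop. x outwards along the handle, y into the handle (closing). The handle is 44 mm wide, 120 to 297 mm off the axis; its side spans heights 128 to 156 mm.
- near_shell: black half shell of the lid's handle on the side that is pushed to close (172 x 8 x 21 mm); origin in the middle of its outer face, 206 mm from the cooker's axis, axes as lid_push_point
- far_shell: the other half shell, on the handle's far side; origin in the middle of its outer face. It is touched only if the handle is gripped.
- catch (a joint): red spring catch on the lid's handle, m: 0 = up, 0.010 = fully pressed. Moves straight down; spring 3 N at first, 7 N fully down. While up, its tooth stands in a window of the lock slide and blocks it; from 0.0065 on the slide is free. Once the slide has moved 6 mm it keeps the catch down itself, until it is home and the catch springs up into its second window.
- catch_top (a point): centre of the top of the red thumb pad (slippery, friction 0.2), 259 mm from the cooker's axis on the handle's centre line, 168 mm above the cooktop when up. The pad is 54 mm long (232 to 286 mm off the axis) and 28 mm wide; fully pressed it still stands 2 mm above the handle's rims beside it (156 mm).
- lock_slide (a joint): lock slide in the channel of the lid's handle, m: 0 = open (outermost), 0.030 = home (locked). Moves along the handle towards the pot, about 1.2 N of friction, stays where it is left.
- slide_push_face (a point): point on the outward face of the slide's upright grey grip (36 mm wide, 14 mm thick, 155 to 184 mm above the cooktop), 172 mm up: push it towards the pot. 226 mm from the cooker's axis when open, 196 mm when home. x outwards along the handle. A fingertip standing on the inner end of the red pad is right behind this face.
- pan: black two-handled casserole, 173 x 239 x 88 mm, a bystander
- glass_lid: glass saucepan lid with a black knob, 177 mm across, 60 mm high, a bystander
- salt: glass salt shaker, 44 mm across, 90 mm high, a bystander
- paprika: spice jar with a red cap, 45 mm across, 106 mm high, a bystander
- tin: red and white food tin, 74 mm across, 112 mm high, a bystander
- coffee_mug: white mug, 83 mm across, 86 mm high, a bystander
- spoon: steel teaspoon, 132 mm long, a bystander

How it is judged (in metres and radians):
On the way, in this order (a step that is already met when the one before it is completed fails the run):
1. the lid is pushed closed, its handle above the pot's, while the lock slide is still open (value of joint lid below 0.03 rad and value of joint lock_slide below 0.004 m), for 0.1 s.
2. the catch is held down by the fingers and the slide still open (value of joint catch above 0.006 m and contact force between the fingers and catch above 1 N and value of joint lock_slide below 0.005 m), for 0.1 s.
3. the slide is pushed past the pressed catch (value of joint catch above 0.005 m and value of joint lock_slide above 0.01 m), for 0.1 s.
At the end, for the whole second after the job is handed in: the lid is closed (within 0.04 rad), the lock slide home (at least 27 of its 30 mm), the catch up again (within 2 mm), and the cooker stands flat and still within 30 mm of where it stood (value of joint lid below 0.04 rad and value of joint lock_slide above 0.027 m and value of joint catch below 0.002 m and angle between cooker's own z axis and vertical below 0.03 rad and height (world z) of cooker below 0.006 m and distance of cooker from where it was at the start of the episode below 0.03 m and linear speed of cooker below 0.01 m/s); the robot touches nothing.
It fails at once if the cooker is pushed more than 30 mm along the cooktop (distance of cooker from where it was at the start of the episode above 0.03 m).
It fails at once if the cooker is lifted or tipped (height (world z) of cooker above 0.012 m or angle between cooker's own z axis and vertical above 0.08 rad).
It fails at once if the lid's handle is gripped from both sides (contact force between the fingers and near_shell above 2 N and contact force between the fingers and far_shell above 2 N).
It fails at once if another thing is moved by more than 30 mm (distance of any of pan, glass_lid, salt, paprika, tin, coffee_mug, spoon from where it was at the start of the episode above 0.03 m).
It also fails if it takes over 48 s, if anything falls off the work surface, if the arm or the gripper's body presses on something with over 40 N, if the wrist force passes 120 N, or if a joint passes its speed limit or range.

## Working session

There is one attempt and no reset: what is moved stays moved. The work goes in short steps, Python scripts to look and compute and a tool call to move; the robot and the scene stay as the last step left them, time stands still between calls to the robot, and variables do not carry over. Pictures are saved under pics/ and viewed, at most 10 in all, crops included, and the job is handed in when it is done.

Besides the shell and the picture viewer there is one more tool, called after "Request:" as name([rows], argument=value, ...), one row to a line, values as JSON. servo_tool: Moves the arm, as the interface text tells. Its arguments: {"type":"object","properties":{"deltas":{"type":"array","items":{"type":"object","properties":{"tx":{"type":"number"},"ty":{"type":"number"},"tz":{"type":"number"},"ax":{"type":"number"},"ay":{"type":"number"},"az":{"type":"number"},"claw":{"type":"number"}}}}},"required":["deltas"]}

```bash
mkdir -p pics; cat > h.py <<'E'
from station import *
import numpy as np, cv2
def pose():
    s=sense(); return np.array(s["tcp_pos"]),np.array(s["ee_rot"])
def c2w(cam):
    c=calibration(cam)
    if cam!="wrist": return np.array(c["cam_to_world"])
    p,R=pose(); T=np.eye(4);T[:3,:3]=R;T[:3,3]=p
    return T@np.array(c["hand_eye"])
def w(cam,xyz): return (c2w(cam)@np.r_[xyz,1])[:3]
def pix2w(cam,u,v,z):
    c=calibration(cam);T=c2w(cam)
    d=T[:3,:3]@np.array([(u-c["cx"])/c["fx"],(v-c["cy"])/c["fy"],1]);o=T[:3,3]
    return o+d*(z-o[2])/d[2]
E
python3 - <<'E'
from h import *
np.set_printoptions(precision=4,suppress=True)
ims=[]
for c in ["scene","top"]:
    im=capture(c); ims.append(im); cv2.imwrite(f"pics/{c}0.png",im)
    for l in ["cooker","catch","lock_slide","near_shell","lid","salt","paprika","tin","coffee_mug","pan","glass_lid","spoon","lid_push_point","catch_top","slide_push_face"]:
        for r in recognise(l,c)[:1]: print(c,l,round(r["confidence"],2),w(c,r["xyz"]))
s=sense();print(s["time_s"],s["ee_rot"],s["wrist_force"])
E
```

```text
scene cooker 0.92 [0.5666 0.0257 0.1387]
scene catch 0.56 [ 0.5912 -0.1747  0.1702]
scene lock_slide 0.61 [ 0.5919 -0.1199  0.1557]
scene near_shell 0.73 [0.5673 0.0301 0.1366]
scene lid 0.84 [0.5759 0.0293 0.1426]
scene salt 0.65 [ 0.5921 -0.3505  0.0591]
scene paprika 0.9 [ 0.4881 -0.3729  0.0721]
scene tin 0.68 [ 0.665  -0.362   0.0944]
scene coffee_mug 0.63 [ 0.4845 -0.575   0.0539]
scene pan 0.9 [0.5883 0.4547 0.0513]
scene glass_lid 0.96 [0.3603 0.4158 0.0208]
scene spoon 0.41 [0.3386 0.2655 0.0074]
scene lid_push_point 0.61 [ 0.5754 -0.1299  0.1418]
scene catch_top 0.73 [0.5698 0.0264 0.1373]
scene slide_push_face 0.48 [ 0.5882 -0.1156  0.1531]
top cooker 0.97 [0.5793 0.0593 0.1418]
top catch 0.18 [ 0.4849 -0.3686  0.071 ]
top lock_slide 0.5 [ 0.5968 -0.1136  0.1541]
top near_shell 0.48 [0.6151 0.4568 0.0436]
top lid 0.76 [0.5822 0.0595 0.143 ]
top salt 0.62 [ 0.5978 -0.3463  0.0485]
top paprika 0.7 [ 0.4866 -0.3693  0.0737]
top tin 0.76 [ 0.6641 -0.3403  0.092 ]
top coffee_mug 0.65 [ 0.4941 -0.571   0.051 ]
top pan 0.97 [0.6133 0.4573 0.0438]
top catch_top 0.4 [ 0.5968 -0.177   0.164 ]
top slide_push_face 0.67 [ 0.5943 -0.1085  0.1561]
1.6 [[ 0.9682 -0.2501 -0.    ]
 [-0.2501 -0.9682  0.    ]
 [-0.     -0.     -1.    ]] [ 0.1087 -0.5451  0.3708]
```

View pics/scene0.png

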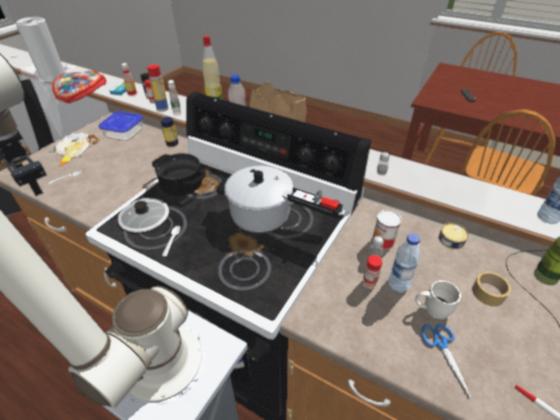

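View pics/top0.png

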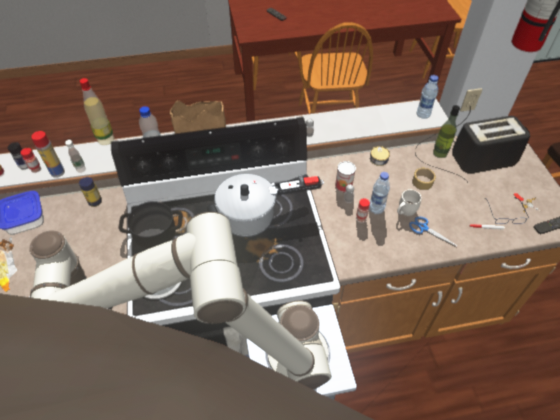

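The scene picture shows the cooker at about (262,195), with the lid handle running right to the red pad at (330,203). The top view agrees, with the pad at (311,182). The handle points to world -y and the pushed side faces the robot. I'll raise the arm and bring the wrist camera over it.

Request:
servo_tool([
  {"tx":0,"ty":0,"tz":-40,"claw":0},
  {"tx":0,"ty":0,"tz":-80,"claw":0},
  {"tx":20,"ty":24,"tz":-110,"claw":0},
  {"tx":45,"ty":53,"tz":-125,"claw":0},
  {"tx":70,"ty":82,"tz":-140,"claw":0},
  {"tx":95,"ty":111,"tz":-150,"claw":0},
  {"tx":120,"ty":140,"tz":-157,"claw":0},
  {"tx":146,"ty":171,"tz":-157,"claw":0},
  {"tx":172,"ty":202,"tz":-157,"claw":0},
  {"tx":198,"ty":233,"tz":-157,"claw":0},
  {"tx":224,"ty":263,"tz":-157,"claw":0},
  {"tx":250,"ty":293,"tz":-157,"claw":0},
])

```text
schema error: expected keys tx, ty, tz, ax, ay, az, claw
```

Request:
servo_tool([
  {"tx":26,"ty":30,"tz":0,"claw":0},
  {"tx":52,"ty":60,"tz":0,"claw":0},
  {"tx":78,"ty":90,"tz":0,"claw":0},
  {"tx":104,"ty":121,"tz":0,"claw":0},
  {"tx":130,"ty":152,"tz":0,"claw":0},
  {"tx":156,"ty":182,"tz":0,"claw":0},
  {"tx":182,"ty":213,"tz":0,"claw":0},
  {"tx":208,"ty":243,"tz":0,"claw":0},
  {"tx":234,"ty":273,"tz":0,"claw":0},
  {"tx":259,"ty":303,"tz":0,"claw":0},
  {"tx":259,"ty":303,"tz":0,"claw":0},
  {"tx":259,"ty":303,"tz":0,"claw":0},
])

```text
schema error: expected keys tx, ty, tz, ax, ay, az, claw
```

```bash
python3 - <<'E'
from h import *
np.set_printoptions(precision=4,suppress=True)
s=sense();print(s["time_s"],s["tcp_pos"],s["joints"],s["ee_rot"],s["wrist_force"]);print(calibration("wrist"))
c="wrist";im=capture(c);cv2.imwrite("pics/wrist0.png",im)
for l in ["cooker","catch","lock_slide","near_shell","lid_push_point","catch_top","slide_push_face"]:
    for r in recognise(l,c)[:1]: print(c,l,round(r["confidence"],2),w(c,r["xyz"]))
E
```

```text
1.6 [0.1563 0.6051 0.2226] [ 90.3336  22.0417   0.455   -0.0014 -68.413  -14.8174] [[ 0.9682 -0.2501 -0.    ]
 [-0.2501 -0.9682  0.    ]
 [-0.     -0.     -1.    ]] [ 0.1087 -0.5451  0.3708]
{'fx': 303.46028130674017, 'fy': 303.46028130674017, 'cx': 277.3091709553564, 'cy': 208.30968176026187, 'hand_eye': array([[-0.0004, -0.9666, -0.2563,  0.0701],
       [ 1.    , -0.0003, -0.0003,  0.001 ],
       [ 0.0002, -0.2563,  0.9666, -0.1609],
       [ 0.    ,  0.    ,  0.    ,  1.    ]])}
```

View pics/wrist0.png

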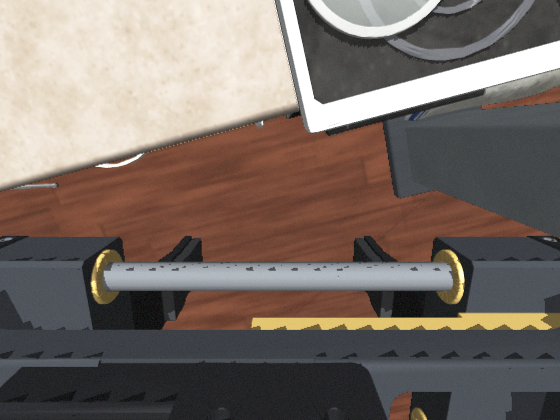

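The calls were refused because every row needs all seven keys, so the arm hasn't moved. The wrist view shows the hob edge and the gripper. I'll repeat the move with full rows.

Request:
servo_tool([
  {"tx":0,"ty":0,"tz":-40,"ax":0,"ay":0,"az":0,"claw":0},
  {"tx":0,"ty":0,"tz":-80,"ax":0,"ay":0,"az":0,"claw":0},
  {"tx":20,"ty":24,"tz":-105,"ax":0,"ay":0,"az":0,"claw":0},
  {"tx":45,"ty":53,"tz":-120,"ax":0,"ay":0,"az":0,"claw":0},
  {"tx":70,"ty":82,"tz":-135,"ax":0,"ay":0,"az":0,"claw":0},
  {"tx":95,"ty":111,"tz":-147,"ax":0,"ay":0,"az":0,"claw":0},
  {"tx":120,"ty":140,"tz":-157,"ax":0,"ay":0,"az":0,"claw":0},
  {"tx":146,"ty":171,"tz":-157,"ax":0,"ay":0,"az":0,"claw":0},
  {"tx":172,"ty":202,"tz":-157,"ax":0,"ay":0,"az":0,"claw":0},
  {"tx":198,"ty":233,"tz":-157,"ax":0,"ay":0,"az":0,"claw":0},
  {"tx":224,"ty":263,"tz":-157,"ax":0,"ay":0,"az":0,"claw":0},
  {"tx":250,"ty":293,"tz":-157,"ax":0,"ay":0,"az":0,"claw":0},
])

```text
time_s: 3.0
tcp_pos: [0.3253, 0.2569, 0.38]
ee_rot: [[0.968, -0.249, 0.001], [-0.249, -0.968, 0.001], [0.0, -0.001, -1.0]]
wrist_force: [-0.2, 0.4, 0.0]
gripper_width: 0.172
gripper_force: 0.0
```

Request:
servo_tool([
  {"tx":26,"ty":30,"tz":0,"ax":0,"ay":0,"az":0,"claw":0},
  {"tx":52,"ty":60,"tz":0,"ax":0,"ay":0,"az":0,"claw":0},
  {"tx":78,"ty":90,"tz":0,"ax":0,"ay":0,"az":0,"claw":0},
  {"tx":104,"ty":121,"tz":0,"ax":0,"ay":0,"az":0,"claw":0},
  {"tx":130,"ty":152,"tz":0,"ax":0,"ay":0,"az":0,"claw":0},
  {"tx":156,"ty":182,"tz":0,"ax":0,"ay":0,"az":0,"claw":0},
  {"tx":182,"ty":213,"tz":0,"ax":0,"ay":0,"az":0,"claw":0},
  {"tx":208,"ty":243,"tz":0,"ax":0,"ay":0,"az":0,"claw":0},
  {"tx":234,"ty":273,"tz":0,"ax":0,"ay":0,"az":0,"claw":0},
  {"tx":259,"ty":303,"tz":0,"ax":0,"ay":0,"az":0,"claw":0},
  {"tx":259,"ty":303,"tz":0,"ax":0,"ay":0,"az":0,"claw":0},
  {"tx":259,"ty":303,"tz":0,"ax":0,"ay":0,"az":0,"claw":0},
])

```text
time_s: 4.0
tcp_pos: [0.5003, -0.101, 0.3786]
ee_rot: [[0.967, -0.254, -0.002], [-0.254, -0.967, -0.0], [-0.002, 0.001, -1.0]]
wrist_force: [0.5, -0.3, -0.5]
gripper_width: -0.0
gripper_force: 0.0
```

```bash
python3 - <<'E'
from h import *
np.set_printoptions(precision=4,suppress=True)
s=sense();print(s["time_s"],s["tcp_pos"],s["joints"],s["ee_rot"],s["wrist_force"])
c="wrist";im=capture(c);cv2.imwrite("pics/wrist1.png",im)
for l in ["cooker","catch","lock_slide","near_shell","catch_top","slide_push_face"]:
    for r in recognise(l,c)[:1]: print(c,l,round(r["confidence"],2),w(c,r["xyz"]))
E
```

```text
4.0 [ 0.5003 -0.101   0.3786] [  6.8208   6.6229   1.6405  -0.0103 -85.1282  68.4586] [[ 0.9672 -0.2541 -0.0019]
 [-0.2541 -0.9672 -0.0001]
 [-0.0019  0.0005 -1.    ]] [ 0.493  -0.2728 -0.5093]
wrist cooker 0.85 [0.6058 0.0375 0.1443]
wrist catch 0.84 [ 0.6004 -0.1741  0.1663]
wrist lock_slide 0.89 [ 0.5996 -0.1095  0.1537]
wrist catch_top 0.59 [ 0.6037 -0.1775  0.1697]
wrist slide_push_face 0.79 [ 0.5991 -0.1027  0.1574]
```

View pics/wrist1.png

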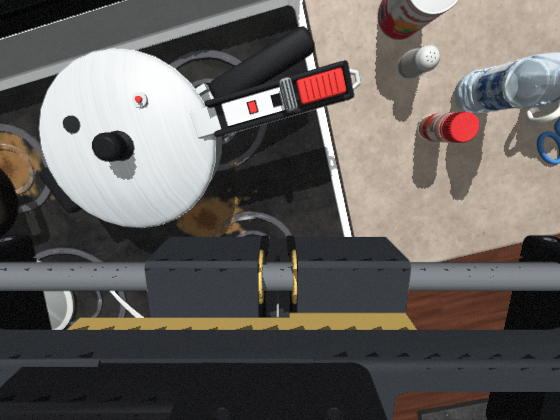

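The wrist view is clear: the knob is at about (112,146), the red pad is centred at (323,88), the grey grip is at (289,94), and the pot handle runs behind the lid's handle from (215,85) to its tip at (306,38).

```bash
python3 - <<'E'
from h import *
np.set_printoptions(precision=4,suppress=True)
P=lambda u,v,z: pix2w("wrist",u,v,z)
C=np.array(P(112,140,.185))[:2];print("valve",C)
im=cv2.imread("pics/wrist1.png");hsv=cv2.cvtColor(im,cv2.COLOR_BGR2HSV)
m=((hsv[...,1]>150)&((hsv[...,0]<10)|(hsv[...,0]>170))&(hsv[...,2]>80)).astype(np.uint8)
m[:60]=0;m[112:]=0;m[:,:292]=0;m[:,360:]=0
m=cv2.morphologyEx(m,cv2.MORPH_CLOSE,np.ones((7,7)))
r=cv2.minAreaRect(np.argwhere(m)[:,::-1].astype(np.float32));bp=cv2.boxPoints(r)
print("pad box",bp);B=np.array([P(u,v,.168)[:2] for u,v in bp]);c=B.mean(0);print("pad centre",c,"sides",np.linalg.norm(np.roll(B,1,0)-B,axis=1))
e=np.roll(B,-1,0)-B;L=max(e,key=np.linalg.norm);L*=-np.sign(L[1])*1;u=L/np.linalg.norm(L);print("dir",u,np.degrees(np.arctan2(u[1],u[0])))
if u[1]>0:u=-u
ax=c-.259*u;print("axis from pad",ax,"valve-pad dist",np.linalg.norm(C-c), "angle valve->pad",np.degrees(np.arctan2(*(c-C)[::-1])))
# lid outline circle: rim of lid, extents
for z in (.128,.12):
  pts=np.array([P(*q,z)[:2] for q in [(40,120),(115,49),(52,178),(135,226),(190,200),(60,78)]])
  A=np.c_[2*pts,np.ones(len(pts))];s=np.linalg.lstsq(A,(pts**2).sum(1),rcond=None)[0];print("circle",z,s[:2],np.sqrt(s[2]+s[:2]@s[:2]))
for q in [(303,28),(312,48),(308,38),(260,60)]:
  p=P(*q,.110)[:2];d=p-ax;print("pot",q,p,np.linalg.norm(d),np.degrees(np.arctan2(d[1],d[0])))
E
```

```text
valve [0.6017 0.0704]
pad box [[294.4151  79.4528]
 [340.9056  66.1698]
 [348.0754  91.2641]
 [301.5849 104.5472]]
pad centre [ 0.6007 -0.1769] sides [0.0286 0.0542 0.0284 0.0553]
dir [ 0.0149 -0.9999] -89.14507168757885
axis from pad [0.5968 0.0821] valve-pad dist 0.24730857617074917 angle valve->pad -90.2331958208898
circle 0.128 [0.5971 0.086 ] 0.11288917002611965
circle 0.12 [0.5977 0.0899] 0.11507539342237805
pot (303, 28) [ 0.6784 -0.1784] 0.2729961655385439 -72.6233230697079
pot (312, 48) [ 0.653  -0.1844] 0.2723889853178665 -78.09484007353709
pot (308, 38) [ 0.6656 -0.182 ] 0.2729434665230786 -75.40054259047035
pot (260, 60) [ 0.656  -0.1158] 0.2065283510587199 -73.34748501021396
```

Axis about (0.597, 0.083). The lid handle lies at -89° and the pot handle at about -74.5°, so the lid is open by about 0.26 rad. The pad's size checks out at 54x28 mm. Next I go down beside the pushed side.

Request:
servo_tool([
  {"tx":22,"ty":14,"tz":10,"ax":0,"ay":0,"az":-0.09,"claw":0},
  {"tx":44,"ty":28,"tz":35,"ax":0,"ay":0,"az":-0.18,"claw":0},
  {"tx":67,"ty":41,"tz":60,"ax":0,"ay":0,"az":-0.272,"claw":0},
  {"tx":67,"ty":41,"tz":95,"ax":0,"ay":0,"az":-0.272,"claw":0},
  {"tx":67,"ty":41,"tz":130,"ax":0,"ay":0,"az":-0.272,"claw":0},
  {"tx":67,"ty":41,"tz":165,"ax":0,"ay":0,"az":-0.272,"claw":0},
  {"tx":67,"ty":41,"tz":195,"ax":0,"ay":0,"az":-0.272,"claw":0},
  {"tx":67,"ty":41,"tz":220,"ax":0,"ay":0,"az":-0.272,"claw":0},
  {"tx":67,"ty":41,"tz":235,"ax":0,"ay":0,"az":-0.272,"claw":0},
  {"tx":67,"ty":41,"tz":244,"ax":0,"ay":0,"az":-0.272,"claw":0},
  {"tx":67,"ty":41,"tz":244,"ax":0,"ay":0,"az":-0.272,"claw":0},
])

```text
time_s: 5.27
tcp_pos: [0.5536, -0.1549, 0.1337]
ee_rot: [[1.0, 0.02, -0.004], [0.02, -1.0, 0.0], [-0.004, -0.0, -1.0]]
wrist_force: [1.4, -0.0, -0.5]
gripper_width: 0.007
gripper_force: 0.0
```

Request:
servo_tool([
  {"tx":7,"ty":3,"tz":0,"ax":0,"ay":0,"az":0,"claw":0},
  {"tx":14,"ty":4,"tz":0,"ax":0,"ay":0,"az":0,"claw":0},
  {"tx":20,"ty":4,"tz":0,"ax":0,"ay":0,"az":-0.02,"claw":0},
  {"tx":26,"ty":5,"tz":0,"ax":0,"ay":0,"az":-0.045,"claw":0},
  {"tx":32,"ty":5,"tz":0,"ax":0,"ay":0,"az":-0.07,"claw":0},
  {"tx":38,"ty":5,"tz":0,"ax":0,"ay":0,"az":-0.095,"claw":0},
  {"tx":44,"ty":5,"tz":0,"ax":0,"ay":0,"az":-0.12,"claw":0},
  {"tx":50,"ty":5,"tz":0,"ax":0,"ay":0,"az":-0.145,"claw":0},
  {"tx":56,"ty":5,"tz":0,"ax":0,"ay":0,"az":-0.17,"claw":0},
  {"tx":61,"ty":4,"tz":0,"ax":0,"ay":0,"az":-0.19,"claw":0},
  {"tx":64,"ty":4,"tz":0,"ax":0,"ay":0,"az":-0.205,"claw":0},
  {"tx":66,"ty":4,"tz":0,"ax":0,"ay":0,"az":-0.215,"claw":0},
])

```text
time_s: 6.27
tcp_pos: [0.6212, -0.1582, 0.1354]
ee_rot: [[0.972, 0.233, -0.0], [0.233, -0.972, 0.0], [-0.0, -0.0, -1.0]]
wrist_force: [-1.4, -0.7, 0.9]
gripper_width: 0.006
gripper_force: 0.6
```

Request:
servo_tool([
  {"tx":2,"ty":0,"tz":0,"ax":0,"ay":0,"az":-0.01,"claw":0},
  {"tx":4,"ty":0,"tz":0,"ax":0,"ay":0,"az":-0.02,"claw":0},
  {"tx":6,"ty":-1,"tz":0,"ax":0,"ay":0,"az":-0.03,"claw":0},
  {"tx":8,"ty":-1,"tz":0,"ax":0,"ay":0,"az":-0.035,"claw":0},
  {"tx":8,"ty":-1,"tz":0,"ax":0,"ay":0,"az":-0.035,"claw":0},
])

```text
time_s: 6.68
tcp_pos: [0.6248, -0.1572, 0.1353]
ee_rot: [[0.964, 0.266, -0.009], [0.266, -0.964, -0.002], [-0.009, -0.001, -1.0]]
wrist_force: [-7.8, -5.2, 3.2]
gripper_width: 0.005
gripper_force: 4.3
```

Force has risen to 9.5 N, so the lid is at its stop. I'll back off, rise and check.

Request:
servo_tool([
  {"tx":-10,"ty":0,"tz":0,"ax":0,"ay":0,"az":0,"claw":0},
  {"tx":-25,"ty":0,"tz":-5,"ax":0,"ay":0,"az":0,"claw":0},
  {"tx":-40,"ty":0,"tz":-35,"ax":0,"ay":0,"az":0,"claw":0},
  {"tx":-55,"ty":0,"tz":-70,"ax":0,"ay":0,"az":0,"claw":0},
  {"tx":-70,"ty":0,"tz":-100,"ax":0,"ay":0,"az":0,"claw":0},
  {"tx":-80,"ty":0,"tz":-130,"ax":0,"ay":0,"az":0,"claw":0},
  {"tx":-80,"ty":0,"tz":-150,"ax":0,"ay":0,"az":0,"claw":0},
  {"tx":-80,"ty":0,"tz":-150,"ax":0,"ay":0,"az":0,"claw":0},
  {"tx":-80,"ty":0,"tz":-150,"ax":0,"ay":0,"az":0,"claw":0},
])

```text
time_s: 7.43
tcp_pos: [0.5518, -0.1766, 0.2873]
ee_rot: [[0.964, 0.266, 0.005], [0.266, -0.964, 0.001], [0.005, 0.001, -1.0]]
wrist_force: [-0.5, 0.3, 0.2]
gripper_width: 0.004
gripper_force: 0.0
```

```bash
python3 - <<'E'
from h import *
np.set_printoptions(precision=4,suppress=True)
s=sense();print(s["time_s"],s["tcp_pos"],s["ee_rot"],s["wrist_force"])
c="wrist";im=capture(c);cv2.imwrite("pics/wrist2.png",im)
P=lambda u,v,z: pix2w("wrist",u,v,z)
for l in ["catch","lock_slide","catch_top","slide_push_face"]:
    for r in recognise(l,c)[:1]: print(l,round(r["confidence"],2),w(c,r["xyz"]))
t=trace("catch",c)[0]["mask"]
hsv=cv2.cvtColor(im,cv2.COLOR_BGR2HSV)
m=((hsv[...,1]>150)&((hsv[...,0]<10)|(hsv[...,0]>170))&(hsv[...,2]>80)&cv2.dilate(t.astype(np.uint8),np.ones((9,9))).astype(bool)).astype(np.uint8)
m=cv2.morphologyEx(m,cv2.MORPH_CLOSE,np.ones((9,9)))
n,lab,st,_=cv2.connectedComponentsWithStats(m);m=lab==1+np.argmax(st[1:,4])
bp=cv2.boxPoints(cv2.minAreaRect(np.argwhere(m)[:,::-1].astype(np.float32)));print(bp)
B=np.array([P(u,v,.168)[:2] for u,v in bp]);k=B.mean(0);e=np.roll(B,-1,0)-B;L=max(e,key=np.linalg.norm);u=L/np.linalg.norm(L);u*=-np.sign(u[1])
print("pad",k,np.linalg.norm(e,axis=1),"dir",u,np.degrees(np.arctan2(u[1],u[0])),"axis",k-.259*u)
d=k-np.array([.597,.083]);print(np.linalg.norm(d),np.degrees(np.arctan2(d[1],d[0])))
E
```

```text
7.4333 [ 0.5518 -0.1766  0.2873] [[ 0.9639  0.2663  0.0054]
 [ 0.2663 -0.9639  0.0005]
 [ 0.0053  0.0009 -1.    ]] [-0.4743  0.28    0.1776]
catch 0.6 [ 0.6597 -0.1696  0.1631]
lock_slide 0.64 [ 0.6386 -0.1052  0.1449]
catch_top 0.81 [ 0.6605 -0.1684  0.1637]
slide_push_face 0.61 [ 0.6395 -0.0995  0.1509]
[[207.  76.]
 [217.  76.]
 [217.  91.]
 [207.  91.]]
pad [ 0.6383 -0.0957] [0.0085 0.0119 0.0086 0.0119] dir [-0.9782 -0.2078] -168.00843693982182 axis [ 0.8917 -0.0419]
0.18340290637685316 -76.97014506650544
```

View pics/wrist2.png

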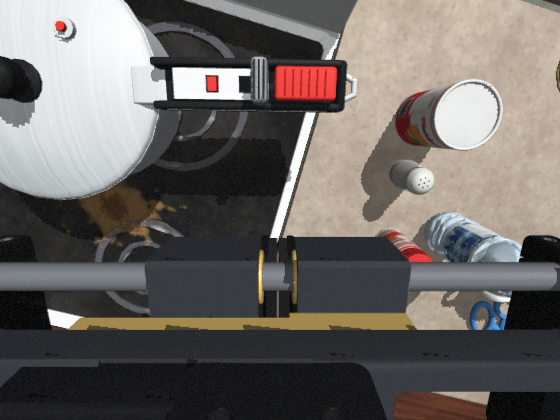

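The lid handle now hides the pot handle. The red pad spans about (274..338, 66..102), the grey grip (252..267), and the handle lies along the tool's y axis.

```bash
python3 - <<'E'
from h import *
np.set_printoptions(precision=4,suppress=True)
P=lambda u,v,z: pix2w("wrist",u,v,z)
im=cv2.imread("pics/wrist2.png");hsv=cv2.cvtColor(im,cv2.COLOR_BGR2HSV)
m=((hsv[...,1]>150)&((hsv[...,0]<10)|(hsv[...,0]>170))&(hsv[...,2]>80)).astype(np.uint8)
m[:50]=0;m[115:]=0;m[:,:268]=0;m[:,346:]=0
m=cv2.morphologyEx(m,cv2.MORPH_CLOSE,np.ones((7,7)))
bp=cv2.boxPoints(cv2.minAreaRect(np.argwhere(m)[:,::-1].astype(np.float32)));print(bp)
B=np.array([P(u,v,.168)[:2] for u,v in bp]);k=B.mean(0);e=np.roll(B,-1,0)-B;L=max(e,key=np.linalg.norm);u=L/np.linalg.norm(L);u*=-np.sign(u[1])
print("pad",k,np.linalg.norm(e,axis=1),"dir",u,np.degrees(np.arctan2(u[1],u[0])),"axis",k-.259*u)
d=k-np.array([.597,.083]);print(np.linalg.norm(d),np.degrees(np.arctan2(d[1],d[0])))
s=sense();R=np.array(s["ee_rot"])
T=np.r_[k-.015*u,.172] if 0 else np.r_[k-(.259-.245)*u,.180]
print("target r245",T,"delta tool mm",1e3*R.T@(T-s["tcp_pos"]))
E
```

```text
[[274.2735  99.2389]
 [275.0784  64.6297]
 [336.4173  66.0562]
 [335.6124 100.6654]]
pad [ 0.66   -0.1721] [0.0274 0.0515 0.0275 0.0529] dir [ 0.2445 -0.9697] -75.8489013186374 axis [0.5966 0.079 ]
0.2627878995583485 -76.13826960735382
target r245 [ 0.6565 -0.1586  0.18  ] delta tool mm [106.8548  10.7456 103.8751]
```

Request:
servo_tool([
  {"tx":35,"ty":5,"tz":0,"ax":0,"ay":0,"az":0,"claw":0},
  {"tx":70,"ty":10,"tz":10,"ax":0,"ay":0,"az":0,"claw":0},
  {"tx":95,"ty":14,"tz":35,"ax":0,"ay":0,"az":0,"claw":0},
  {"tx":107,"ty":14,"tz":65,"ax":0,"ay":0,"az":0,"claw":0},
  {"tx":107,"ty":14,"tz":90,"ax":0,"ay":0,"az":0,"claw":0},
  {"tx":107,"ty":14,"tz":104,"ax":0,"ay":0,"az":0,"claw":0},
  {"tx":107,"ty":14,"tz":104,"ax":0,"ay":0,"az":0,"claw":0},
  {"tx":107,"ty":14,"tz":104,"ax":0,"ay":0,"az":0,"claw":0},
])

```text
time_s: 8.4
tcp_pos: [0.6578, -0.162, 0.1802]
ee_rot: [[0.964, 0.266, -0.003], [0.266, -0.964, -0.0], [-0.003, -0.0, -1.0]]
wrist_force: [-0.1, 0.4, 0.1]
gripper_width: 0.005
gripper_force: 0.0
```

```bash
python3 - <<'E'
from h import *
s=sense();print(s["time_s"],s["tcp_pos"],s["wrist_force"])
im=capture("wrist");cv2.imwrite("pics/wrist3.png",im)
im=capture("scene")[150:250,220:400];cv2.imwrite("pics/scene3.png",cv2.resize(im,None,fx=4,fy=4,interpolation=2))
E
```

```text
8.4 [ 0.65778655 -0.16201213  0.18020469] [-0.14633362  0.44563702  0.05081487]
```

View pics/scene3.png

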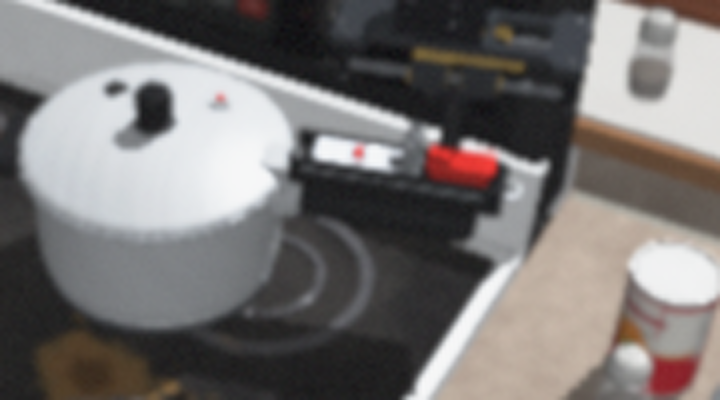

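View pics/wrist3.png

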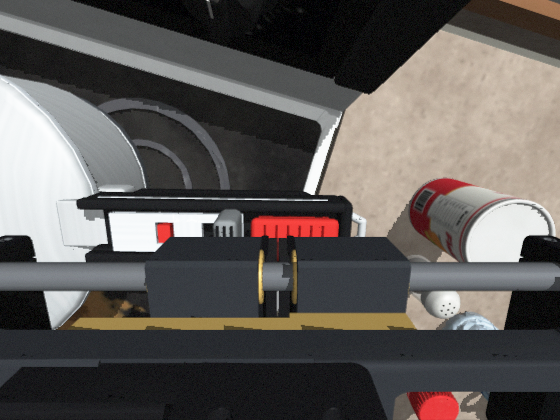

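The fingertips stand over the inner part of the pad: pad columns 252..340 and TCP column about 277, so r is about 247 mm. The grey grip is just inward at (228,222). Press down.

Request:
servo_tool([
  {"tx":0,"ty":0,"tz":4,"ax":0,"ay":0,"az":0,"claw":0},
  {"tx":0,"ty":0,"tz":8,"ax":0,"ay":0,"az":0,"claw":0},
  {"tx":0,"ty":0,"tz":12,"ax":0,"ay":0,"az":0,"claw":0},
  {"tx":0,"ty":0,"tz":15,"ax":0,"ay":0,"az":0,"claw":0},
  {"tx":0,"ty":0,"tz":18,"ax":0,"ay":0,"az":0,"claw":0},
  {"tx":0,"ty":0,"tz":20,"ax":0,"ay":0,"az":0,"claw":0},
  {"tx":0,"ty":0,"tz":20,"ax":0,"ay":0,"az":0,"claw":0},
  {"tx":0,"ty":0,"tz":20,"ax":0,"ay":0,"az":0,"claw":0},
])

```text
time_s: 9.17
tcp_pos: [0.6581, -0.162, 0.1624]
ee_rot: [[0.964, 0.266, 0.001], [0.266, -0.964, -0.0], [0.0, 0.001, -1.0]]
wrist_force: [-1.3, 1.4, 4.9]
gripper_width: 0.006
gripper_force: 2.5
```

Request:
servo_tool([
  {"tx":0,"ty":0,"tz":1.5,"ax":0,"ay":0,"az":0,"claw":0},
  {"tx":0,"ty":0,"tz":3.5,"ax":0,"ay":0,"az":0,"claw":0},
  {"tx":0,"ty":0,"tz":3.5,"ax":0,"ay":0,"az":0,"claw":0},
  {"tx":0,"ty":0,"tz":3.5,"ax":0,"ay":0,"az":0,"claw":0},
  {"tx":0,"ty":0,"tz":3.5,"ax":0,"ay":0,"az":0,"claw":0},
])

```text
time_s: 9.58
tcp_pos: [0.6582, -0.162, 0.1594]
ee_rot: [[0.964, 0.266, 0.001], [0.266, -0.964, -0.001], [0.001, 0.001, -1.0]]
wrist_force: [-2.5, 1.5, 6.3]
gripper_width: 0.001
gripper_force: 3.1
```

Request:
servo_tool([
  {"tx":0,"ty":-2,"tz":0,"ax":0,"ay":0,"az":0,"claw":0},
  {"tx":0,"ty":-4,"tz":0,"ax":0,"ay":0,"az":0,"claw":0},
  {"tx":0,"ty":-6,"tz":0,"ax":0,"ay":0,"az":0,"claw":0},
  {"tx":0,"ty":-8,"tz":0,"ax":0,"ay":0,"az":0,"claw":0},
  {"tx":0,"ty":-10,"tz":0,"ax":0,"ay":0,"az":0,"claw":0},
  {"tx":0,"ty":-12,"tz":0,"ax":0,"ay":0,"az":0,"claw":0},
  {"tx":0,"ty":-14,"tz":0,"ax":0,"ay":0,"az":0,"claw":0},
  {"tx":0,"ty":-16,"tz":0,"ax":0,"ay":0,"az":0,"claw":0},
  {"tx":0,"ty":-18,"tz":0,"ax":0,"ay":0,"az":0,"claw":0},
  {"tx":0,"ty":-18,"tz":0,"ax":0,"ay":0,"az":0,"claw":0},
])

```text
time_s: 10.42
tcp_pos: [0.655, -0.1457, 0.1602]
ee_rot: [[0.964, 0.267, 0.005], [0.267, -0.964, -0.002], [0.004, 0.004, -1.0]]
wrist_force: [0.2, -2.8, 6.5]
gripper_width: 0.005
gripper_force: 3.4
```

Request:
servo_tool([
  {"tx":0,"ty":-2,"tz":0,"ax":0,"ay":0,"az":0,"claw":0},
  {"tx":0,"ty":-4,"tz":-1,"ax":0,"ay":0,"az":0,"claw":0},
  {"tx":0,"ty":-6,"tz":-2,"ax":0,"ay":0,"az":0,"claw":0},
  {"tx":0,"ty":-8,"tz":-3,"ax":0,"ay":0,"az":0,"claw":0},
  {"tx":0,"ty":-10,"tz":-4,"ax":0,"ay":0,"az":0,"claw":0},
  {"tx":0,"ty":-12,"tz":-5,"ax":0,"ay":0,"az":0,"claw":0},
  {"tx":0,"ty":-14,"tz":-5,"ax":0,"ay":0,"az":0,"claw":0},
  {"tx":0,"ty":-16,"tz":-5,"ax":0,"ay":0,"az":0,"claw":0},
  {"tx":0,"ty":-17,"tz":-5,"ax":0,"ay":0,"az":0,"claw":0},
  {"tx":0,"ty":-17,"tz":-5,"ax":0,"ay":0,"az":0,"claw":0},
])

```text
time_s: 11.25
tcp_pos: [0.6483, -0.1277, 0.1625]
ee_rot: [[0.964, 0.266, -0.001], [0.266, -0.964, 0.0], [-0.001, -0.001, -1.0]]
wrist_force: [0.5, -1.6, -0.2]
gripper_width: 0.004
gripper_force: 0.9
```

Request:
servo_tool([
  {"tx":0,"ty":-1,"tz":0,"ax":0,"ay":0,"az":0,"claw":0},
  {"tx":0,"ty":-2,"tz":0,"ax":0,"ay":0,"az":0,"claw":0},
  {"tx":0,"ty":-3,"tz":0,"ax":0,"ay":0,"az":0,"claw":0},
  {"tx":0,"ty":-4,"tz":0,"ax":0,"ay":0,"az":0,"claw":0},
  {"tx":0,"ty":-4,"tz":0,"ax":0,"ay":0,"az":0,"claw":0},
])

```text
time_s: 11.67
tcp_pos: [0.6473, -0.1241, 0.1629]
ee_rot: [[0.964, 0.266, -0.001], [0.266, -0.964, 0.0], [-0.001, -0.0, -1.0]]
wrist_force: [0.5, -2.9, -0.6]
gripper_width: 0.002
gripper_force: 1.1
```

Request:
servo_tool([
  {"tx":0,"ty":-1,"tz":0,"ax":0,"ay":0,"az":0,"claw":0},
  {"tx":0,"ty":-2,"tz":0,"ax":0,"ay":0,"az":0,"claw":0},
  {"tx":0,"ty":-3,"tz":0,"ax":0,"ay":0,"az":0,"claw":0},
  {"tx":0,"ty":-3,"tz":0,"ax":0,"ay":0,"az":0,"claw":0},
  {"tx":0,"ty":-3,"tz":0,"ax":0,"ay":0,"az":0,"claw":0},
])

```text
time_s: 12.08
tcp_pos: [0.6467, -0.1209, 0.1631]
ee_rot: [[0.964, 0.266, -0.0], [0.266, -0.964, 0.001], [-0.0, -0.001, -1.0]]
wrist_force: [-0.2, 0.6, -1.1]
gripper_width: 0.005
gripper_force: 0.1
```

Request:
servo_tool([
  {"tx":0,"ty":-1,"tz":0,"ax":0,"ay":0,"az":0,"claw":0},
  {"tx":0,"ty":-2,"tz":0,"ax":0,"ay":0,"az":0,"claw":0},
  {"tx":0,"ty":-3,"tz":0,"ax":0,"ay":0,"az":0,"claw":0},
  {"tx":0,"ty":-3,"tz":0,"ax":0,"ay":0,"az":0,"claw":0},
])

```text
time_s: 12.42
tcp_pos: [0.6464, -0.12, 0.1632]
ee_rot: [[0.964, 0.266, 0.001], [0.266, -0.964, -0.002], [0.0, 0.002, -1.0]]
wrist_force: [1.6, -6.6, -1.5]
gripper_width: 0.002
gripper_force: 3.0
```

The slide has stalled at 6.6 N, so it's home. I'll ease off, rise and verify.

Request:
servo_tool([
  {"tx":0,"ty":3,"tz":-2,"ax":0,"ay":0,"az":0,"claw":0},
  {"tx":0,"ty":3,"tz":-20,"ax":0,"ay":0,"az":0,"claw":0},
  {"tx":0,"ty":3,"tz":-50,"ax":0,"ay":0,"az":0,"claw":0},
  {"tx":-30,"ty":-5,"tz":-80,"ax":0,"ay":0,"az":0,"claw":0},
  {"tx":-65,"ty":-20,"tz":-105,"ax":0,"ay":0,"az":0,"claw":0},
  {"tx":-100,"ty":-35,"tz":-125,"ax":0,"ay":0,"az":0,"claw":0},
  {"tx":-107,"ty":-40,"tz":-125,"ax":0,"ay":0,"az":0,"claw":0},
  {"tx":-107,"ty":-40,"tz":-125,"ax":0,"ay":0,"az":0,"claw":0},
  {"tx":-107,"ty":-40,"tz":-125,"ax":0,"ay":0,"az":0,"claw":0},
])

```text
time_s: 13.17
tcp_pos: [0.532, -0.1079, 0.2892]
ee_rot: [[0.964, 0.267, 0.003], [0.267, -0.964, 0.001], [0.003, -0.0, -1.0]]
wrist_force: [0.9, -0.3, -0.2]
gripper_width: 0.008
gripper_force: 0.0
```

```bash
python3 - <<'E'
from h import *
s=sense();print(s["time_s"],s["tcp_pos"],s["wrist_force"])
im=capture("wrist");cv2.imwrite("pics/wrist4.png",im)
for l in ["catch_top","slide_push_face","cooker"]:
    for r in recognise(l,"wrist")[:1]: print(l,round(r["confidence"],2),w("wrist",r["xyz"]).round(4))
im=capture("scene")[150:250,220:400];cv2.imwrite("pics/scene4.png",cv2.resize(im,None,fx=4,fy=4,interpolation=2))
E
```

```text
13.1667 [ 0.53202872 -0.1079074   0.28923924] [ 0.91256521 -0.26121518 -0.21345662]
catch_top 0.91 [ 0.664  -0.1711  0.1671]
slide_push_face 0.64 [ 0.6335 -0.0743  0.1524]
cooker 0.82 [0.61   0.0389 0.1423]
```

View pics/wrist4.png

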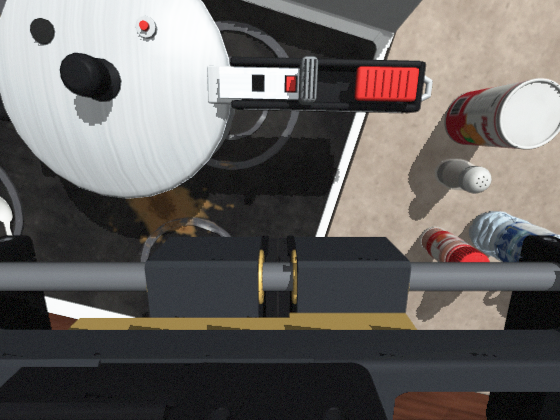

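View pics/scene4.png

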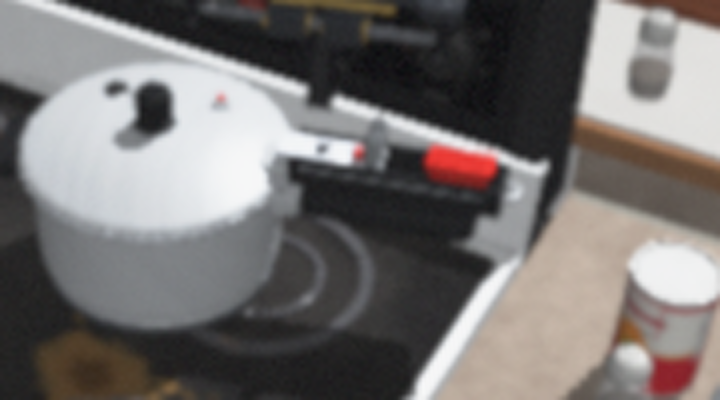

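The grey grip has moved about 30 mm inward (outward face at column 317). The red pad is up again, with its top measured at 0.167 m against 0.168 m when up. The cooker is in place and nothing is being touched.

```bash
python3 -c "
from station import *
print(finish_job())"
```

```text
the job is handed in; nothing more can be done
None
```

The job is handed in: the last pictures show the lid closed above the pot's handle, the lock slide home and the red catch up again; no verdict came back after handing in.

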